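# Mix the blood tubes on the hand-cranked rotator

## Robot

A 6-joint arm with a two-finger parallel gripper is mounted at the origin on the work surface. World frame = base frame: x ahead of the robot, y to its left, z up, the work surface at z = 0. Lengths are in mm, angles in rad, forces in N, time in s.
With the tool pointing down it reaches from about 275 to 1000 mm from the base axis. Payload 8.4 kg.
Tool frame: the origin (TCP) lies on the centre line of the jaws, within the pads' length; the fingertips stand 25 mm ahead of it and the grasp point (between the pads) lies 6 mm ahead of it (tip_reach is the distance from the TCP to the fingertips, in mm); z points along the fingers, y is the line along which they close (so a half turn about z gives the same grasp; the last joint's range is limited). The gripper opens to 85 mm and grips with 20 to 120 N. Pads are 22 mm wide; open, the fingers measure 114 mm over their backs; the gripper's body (76 mm by 85 mm) begins 54 mm behind the grasp point. The pads swing forward as they close: fully open they stand 13 mm farther back than shut.
Start: joints at [-1.176, 0.353, 1.633, -0, 1.155, -0.002], TCP at [241.542, -576.442, 226.581] pointing down, gripper open.
Joint ranges: [-2.63, 2.63], [-0.92, 2.1], [0.06, 2.66], [-1.3, 4.44], [0, 2.69], [-3.02, 3.02]. Speed limits (rad/s): [2.22, 2.22, 2.79, 3.14, 3.14, 3.14].

## Interface

Orientations are given as a unit quaternion [x, y, z, w].
In Python, from rig import observe, capture, close_job, find_in, masks_of, tip_reach gives the robot as it stands.
- The arm moves only by the tool play_rows, never from a script. Its argument "steps" is a list of rows, each a list of 3 entries, a list of its own where there are three numbers: the shift along the tool's x, y, z each as a share of 0.1 m, from -1 to 1, then the turn, a rotation vector about the tool's x, y, z each as a share of 360 degrees, from -1 to 1, then the opening, from -1 (shut) to 1 (fully open). A call has 1 to 10 rows; each row is the pose to reach, as a shift and turn from the pose commanded when the call began, along the tool's axes at that moment, turning the shorter way round; what a row does not reach only later rows make up. A row lasts 1/10 s, in which the tool goes at most 50 mm and 8.59 degrees, less where a joint would pass 70% of its speed; a pose out of reach is approached as far as the arm can. A call with a number of a shift or a turn outside -1 to 1 is refused whole. A call with a gripper value outside its range is refused whole. The fingers move at their own pace and stop on an object; "squeeze" is the grip in N (left out, the last holds). Time passes only in rows, so rows that repeat a pose let the fingers close. It gives the time, the measured TCP pose, the force, the opening and the grip force at its end, in the units of the state.
- observe(): the state, without advancing time (a new reading comes with each control period).
- capture(name): name is "side" or "top"; returns a dict with "image" (480x640x3 uint8, red, green, blue), "mtx" (3x3 intrinsics, pixels), "extrinsics" (4x4, takes a point from world to camera coordinates). Camera axes: x right, y down, z forward; pixel columns grow to the right and rows downward; lengths in mm; the calibration is good to about 2 mm. A picture is of the moment at which its call begins. There is no depth.
- close_job(): hands the job in; it is judged then, once.
Trained networks look in a picture, given as the dict that the camera call returned (one of the last four; its "shot" number tells which), for a name from the list of things; names that differ only in an ending like _2 or _b are one class to them, and where a whole thing is asked for, a point or a joint stands for the part that bears it (a point fixed in the world has none). Each returns a list of dicts, best first, with "confidence" (0 to 1); they miss things now and then, are a little off and sometimes report something else, mostly with a low value. They report only what shows in the picture. A call takes as long as a camera call.
- find_in(query, picture): "bbox" ([centre column, centre row, width, height] in pixels, round what is visible of it).
- masks_of(query, picture): "mask" (480x640 bool, what is visible of it) and "bbox" ([centre column, centre row, width, height] in pixels, round what is visible of it).
The state is a dict: "clock": time; "joint_positions": joint angles; "joint_velocities": joint speeds; "effort": joint torques, N m; "tcp_pos": TCP position; "orientation": TCP orientation; "force": force on the tool from outside, world axes, zero at the start; "torque": the same for the moment, N m; "gripper_width": finger opening in mm; "gripper_force": force on a finger pad.
Only numpy, scipy, OpenCV 4.12 (cv2) and the standard library are available. Lean on these libraries where they do the work, as an engineer would, in place of code of your own. Each camera call takes 0.05 s, during which the arm holds its last target. There are 200 camera calls.

## Task

Mix the blood tubes on the hand-cranked rotator: take the crank by its grip, turn it counter-clockwise (seen from above) until the tube disc runs at about 25 revolutions per minute, and keep the disc between 21 and 29 rpm without a break for at least eight seconds, never letting it exceed 35 rpm, which would froth the blood. Then slow it down and bring it to rest with its one empty clip lined up with the pointer at the low edge of the disc, ready for the next tube, and let go of the crank. Work the disc by the crank only, without touching disc or tubes, and leave the big tube rack, the red reader and the white tub with the red lid where they stand.

Things in the scene. Friction and masses are not known exactly. Their poses are not given: they have to be found in the camera images.
- mixer: The tube rotator, fixed: white cast base 160 mm (x) by 460 mm (y, from -80 to +380), top at 62 mm. Origin on the table under the crank's axis; y points from crank to disc, z up. Pedestal and coupling (80 mm wide at the foot, 62 above) reach 105 mm over the origin. The inclined disc's centre is at (0, 296, 124) mm; its high edge, with tubes 200 mm high, faces the crank at y = 180 mm.
- grip: The crank's grip: an upright black cylinder 26 mm in diameter, 46 mm high, from 126 to 172 mm above the table; origin on its axis at 150 mm, z up. It turns freely on its pin, so a gripper can hold it from above with constant orientation while the crank goes round. The steel crank arm below it has its top at 121 mm (124 mm round the pin).
- crank_axis (a point): Point on the crank's vertical axis, 150 mm above the table: centre of the circle of 60 mm radius on which the grip travels. Below the crank sits a ribbed aluminium oil coupling, belted 1:1 to the disc: torque on the disc = 0.018 N m per rad/s of (crank speed - disc speed), same sense. Crank and disc angles keep no fixed relation; a crank left alone floats along with the disc.
- disc (a joint): Disc angle, rad, not wrapped, growing counter-clockwise seen from above; the empty clip is at the pointer at every multiple of 2 pi. 25 rpm = 2.62 rad/s. Inertia 0.0125 kg m2 (times 0.7 to 1.4, hidden), friction nominally 0.008 N m, within 30 %. Time constant behind the crank 0.45 to 1 s; runs 0.5 to 0.9 rad/s slower than a steady crank; coasts 0.7 to 1.7 rad when the crank stops. It is balanced.
- wheel: The tube disc: aluminium, 230 mm in diameter, 12 mm thick, about 1.9 kg (hidden mass varies), with eight white clips at 45 degree steps; seven hold capped blood tubes (13 by 80 mm) lying along its radii, one is empty. Origin at its centre, z up along its axle, which leans 0.42 rad from vertical towards the mixer's +y; the empty clip lies on its +y axis.
- empty_clip (a point): Point on the rim of the disc (115 mm from its centre) in line with the empty clip.
- pointer (a point): Fixed point on the circle of the disc's rim, at its lowest place at the +y end of the mixer, right in front of the tip of the bent dark steel pointer strip. Site empty_clip coincides with it when the empty clip is lined up.
- rack: Bystander: white wire tube rack with tubes, 105 by 189 mm, 86 mm high. Origin under its centre.
- tub: Bystander: white tub with red lid, 78 mm in diameter, 99 mm high, standing beside the mixer's base. Origin under its centre.
- reader: Bystander: red handheld reader with dark screen, 120 by 180 mm, 54 mm high. Origin under its centre.

How it is judged (in metres and radians):
On the way, in this order (a step that is already met when the one before it is completed fails the run):
1. the disc runs counter-clockwise between 21 and 29 rpm for 8 s without a break (velocity of joint disc between 2.2 and 3.04 rad/s), for 8 s.
2. the disc stands still with its empty clip at the pointer (within 15 mm) (distance between empty_clip and pointer below 0.015 m and velocity of joint disc between -0.1 and 0.1 rad/s), for 0.5 s.
At the end, for the whole second after the job is handed in: The disc and the crank are at rest, the empty clip is within 15 mm of the pointer, the crank is released, and the big rack, the reader and the tub are within 30 mm of where they stood (distance between empty_clip and pointer below 0.015 m and velocity of joint disc between -0.05 and 0.05 rad/s and linear speed of grip below 0.01 m/s and distance of each of rack, tub, reader from where it was at the start of the episode below 0.03 m); the robot touches nothing.
It fails at once if the disc exceeds 35 rpm (velocity of joint disc above 3.67 rad/s).
It fails at once if the robot touches the disc or its tubes (contact force between any of the fingers, the arm and wheel above 0.5 N).
It fails at once if the big rack, the reader or the tub is knocked away (30 mm) (distance of any of rack, tub, reader from where it was at the start of the episode above 0.03 m).
It also fails if it takes over 64 s, if anything falls off the work surface, if the arm or the gripper's body presses on something with over 40 N, if the wrist force passes 120 N, or if a joint passes its speed limit or range.

## Working session

There is one attempt and no reset: what is moved stays moved. The work goes in short steps, Python scripts to look and compute and a tool call to move; the robot and the scene stay as the last step left them, time stands still between calls to the robot, and variables do not carry over. Pictures are saved under pics/ and viewed, at most 10 in all, crops included, and the job is handed in when it is done.

Besides the shell and the picture viewer there is one more tool, called after "Call:" as a command line: name --argument value ..., lists and objects as JSON in quotes. play_rows: Moves the arm, as the interface text tells. Shift numbers are shares of 0.1 m and turn numbers shares of 360 degrees, none past 1 either way. Its arguments: {"type":"object","properties":{"steps":{"type":"array","items":{"type":"array"}},"squeeze":{"type":"number"}},"required":["steps"]}

```bash
ls; mkdir -p pics; python3 - <<'E'
from rig import observe,capture,find_in,tip_reach
import cv2,numpy as np
s=observe();print({k:np.round(v,3).tolist() for k,v in s.items()});print(tip_reach)
for n in("side","top"):
    p=capture(n);cv2.imwrite(f"pics/{n}0.png",p["image"][:,:,::-1]);print(n,p["mtx"].tolist(),np.round(p["extrinsics"],4).tolist())
    for q in("mixer","grip","wheel","empty_clip","rack","tub","reader"):
        print(q,[(np.round(d["bbox"],1).tolist(),round(d["confidence"],2)) for d in find_in(q,p)][:2])
print(observe()["clock"])
E
```

```text
pics
{'clock': 0.0, 'joint_positions': [-1.176, 0.354, 1.634, 0.0, 1.155, -0.002], 'joint_velocities': [-0.0, 0.0, 0.001, -0.001, 0.001, -0.001], 'effort': [-0.0, -60.526, -34.206, -0.0, 0.009, -0.0], 'tcp_pos': [241.347, -575.992, 225.856], 'orientation': [0.98, 0.197, -0.0, -0.001], 'force': [-0.454, 0.422, -0.193], 'torque': [0.004, 0.051, -0.017], 'gripper_force': 0.0, 'gripper_width': 85.606}
25.0
side [[558.7361693560148, 0.0, 321.18167024223163], [0.0, 558.7361693560148, 247.34953087714086], [0.0, 0.0, 1.0]] [[-0.9678, -0.2516, -0.0082, 559.0953], [-0.117, 0.4785, -0.8703, 161.6125], [0.2228, -0.8413, -0.4925, 1406.9385], [0.0, 0.0, 0.0, 1.0]]
mixer [([332.8, 281.6, 100.0, 134.1], 0.9)]
grip [([343.5, 224.9, 9.7, 22.7], 0.64)]
wheel [([329.8, 280.8, 101.8, 80.4], 0.84)]
empty_clip [([335.4, 279.6, 98.7, 85.7], 0.76)]
rack [([306.6, 381.1, 75.2, 68.0], 0.73)]
tub [([282.2, 260.9, 26.5, 45.4], 0.88)]
reader [([373.4, 202.2, 46.5, 39.4], 0.75)]
top [[488.02403912187543, 0.0, 321.54700138019746], [0.0, 488.02403912187543, 238.87046541140663], [0.0, 0.0, 1.0]] [[0.011, -0.9999, -0.008, -12.122], [-0.9937, -0.0101, -0.1115, 590.8854], [0.1114, 0.0092, -0.9937, 1329.3601], [0.0, 0.0, 0.0, 1.0]]
mixer [([303.5, 262.8, 194.4, 94.6], 0.79)]
grip []
wheel [([259.6, 265.7, 73.7, 90.6], 0.83)]
empty_clip [([258.9, 267.6, 77.7, 95.6], 0.77)]
rack [([147.0, 274.6, 79.4, 42.9], 0.87)]
tub [([320.1, 202.1, 27.5, 33.1], 0.61)]
reader [([488.4, 265.7, 68.6, 49.0], 0.83)]
0.8
```

```bash
python3 - <<'E'
import cv2,numpy as np
a=cv2.imread("pics/side0.png")[150:430,220:440];b=cv2.imread("pics/top0.png")[170:350,190:420]
a=cv2.resize(a,None,fx=2.1,fy=2.1,interpolation=3);b=cv2.resize(b,None,fx=3.2,fy=3.2,interpolation=3)
a=cv2.imwrite("pics/a.png",a);cv2.imwrite("pics/b.png",b)
E
```

```text
(no output)
```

View pics/a.png

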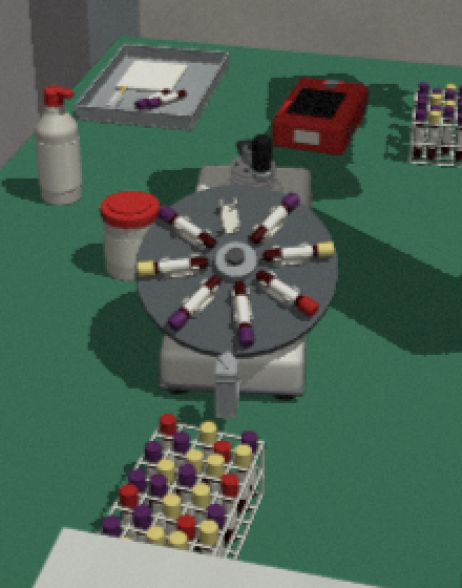

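View pics/b.png

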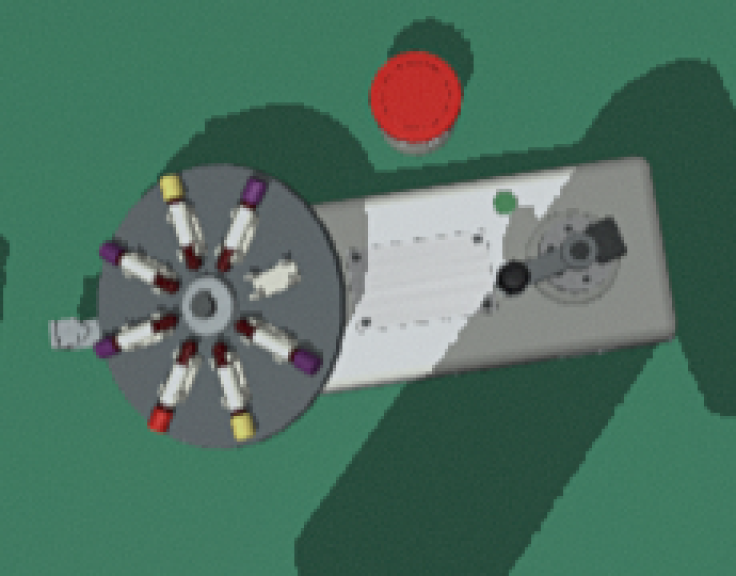

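```bash
cat > geo.py <<'E'
import numpy as np
from scipy.optimize import least_squares
K={"side":np.array([[558.736,0,321.182],[0,558.736,247.350],[0,0,1]]),"top":np.array([[488.024,0,321.547],[0,488.024,238.870],[0,0,1]])}
E={"side":np.array([[-0.9678,-0.2516,-0.0082,559.0953],[-0.117,0.4785,-0.8703,161.6125],[0.2228,-0.8413,-0.4925,1406.9385]]),"top":np.array([[0.011,-0.9999,-0.008,-12.122],[-0.9937,-0.0101,-0.1115,590.8854],[0.1114,0.0092,-0.9937,1329.3601]])}
def proj(c,p):
    q=K[c]@(E[c][:,:3]@np.asarray(p,float)+E[c][:,3]);return q[:2]/q[2]
def onplane(c,uv,z):
    R,t=E[c][:,:3],E[c][:,3];C=-R.T@t;d=R.T@np.linalg.solve(K[c],[uv[0],uv[1],1]);return C+d*(z-C[2])/d[2]
def world(m,p):
    x,y,a=m[:3];c,s=np.cos(a),np.sin(a);return np.array([x+c*p[0]-s*p[1],y+s*p[0]+c*p[1],p[2]])
E
python3 - <<'E'
from geo import *
T=lambda u,v:(190+u/3.2,170+v/3.2)
S=lambda u,v:(220+u/2.1,150+v/2.1)
print("grip top from top",onplane("top",T(514,276),172),"side",onplane("side",S(262,139),172))
hub=lambda h:np.array([0,296+h*np.sin(.42),124+h*np.cos(.42)])
def res(v):
    m=v[:3];g=v[3];r=[]
    G=[60*np.cos(g),60*np.sin(g)]
    r+=[proj("top",world(m,G+[172]))-T(514,276),proj("side",world(m,G+[170]))-S(262,140)]
    r+=[proj("side",world(m,G+[150]))-S(262,156)]
    r+=[proj("top",world(m,[0,0,v[4]]))-T(579,250)]
    r+=[proj("top",world(m,hub(v[5])))-T(207,304),proj("side",world(m,hub(v[5])))-S(236,256)]
    r+=[(proj("top",world(m,[80,-80,60]))-T(648,157))*.5,(proj("top",world(m,[-80,-80,60]))-T(675,335))*.5]
    r+=[[(v[4]-130)/15,(v[5]-20)/15]]
    return np.concatenate(r)
s=least_squares(res,[400,-130,.1,1.5,130,20],loss="soft_l1")
print(s.x,np.round(res(s.x),1))
m=s.x[:3];g=s.x[3]
print("axis",m,"grip",world(m,[60*np.cos(g),60*np.sin(g),150]))
E
```

```text
grip top from top [532.51093657 -80.13106636 172.        ] side [529.12438585 -70.28993182 172.        ]
[ 556.55192104 -134.57760351   19.01011745 -456.83563051  131.70959379
   17.96210123] [-0.1  0.3 -0.2 -1.5 -0.3 -2.5  0.   0.2 -0.6  0.7 -0.7  0.5  0.1 -0.7
  0.7  0.4  0.1 -0.1]
axis [ 556.55192104 -134.57760351   19.01011745] grip [531.72185366 -79.95647432 150.        ]
```

```bash
cat > d.py <<'E'
import sys,numpy as np
from rig import observe
from scipy.spatial.transform import Rotation as R
s=observe();t=np.array(eval(sys.argv[1]),float)
r=R.from_quat(s["orientation"]);print(s["clock"],np.round(s["tcp_pos"],1),np.round(s["orientation"],4),np.round(s["force"],1),s["gripper_width"],"shift/100:",np.round(r.inv().apply(t-s["tcp_pos"])/100,3),"xang",np.degrees(np.arctan2(*r.as_matrix()[1::-1,0])))
E
python3 d.py 532,-80,226
```

```text
0.8 [ 241.5 -576.5  226.6] [0.9804 0.1971 0.     0.    ] [ 0.1  0.1 -0.3] 85.46052550380514 shift/100: [ 4.598 -3.457  0.006] xang 22.73219249535401
```

Call:
play_rows --steps '[[[0.92,-0.69,0],[0,0,0],1],[[0.92,-0.69,0],[0,0,0],1],[[0.92,-0.69,0],[0,0,0],1]]'

```text
clock: 1.1
tcp_pos: [300.9, -473.8, 226.4]
orientation: [0.98, 0.198, 0.0, -0.001]
force: [-1.2, 0.3, 0.5]
gripper_width: 85.6
gripper_force: 0.0
```

Call:
play_rows --steps '[[[0.92,-0.69,0],[0,0,0],1],[[0.92,-0.69,0],[0,0,0],1],[[0.92,-0.69,0],[0,0,0],1]]'

```text
clock: 1.4
tcp_pos: [359.2, -375.0, 226.7]
orientation: [0.98, 0.198, 0.0, -0.0]
force: [0.1, 0.3, 0.5]
gripper_width: 85.0
gripper_force: 0.0
```

Call:
play_rows --steps '[[[0.92,-0.69,0],[0,0,0],1],[[0.92,-0.69,0],[0,0,0],1],[[0.92,-0.69,0],[0,0,0],1]]'

```text
clock: 1.7
tcp_pos: [417.6, -276.4, 226.8]
orientation: [0.98, 0.198, 0.0, -0.0]
force: [-0.8, 0.0, 0.8]
gripper_width: 85.7
gripper_force: 0.0
```

Call:
play_rows --steps '[[[0.92,-0.69,0],[0,0,0],1],[[0.92,-0.69,0],[0,0,0],1],[[0.92,-0.69,0],[0,0,0],1]]'

```text
clock: 2.0
tcp_pos: [476.2, -177.4, 226.9]
orientation: [0.98, 0.198, 0.001, 0.0]
force: [-0.1, -0.5, -1.0]
gripper_width: 85.4
gripper_force: 0.0
```

Call:
play_rows --steps '[[[0.92,-0.69,0],[0,0,0],1],[[0.92,-0.69,0],[0,0,0],1],[[0.92,-0.69,0],[0,0,0],1],[[0.92,-0.69,0],[0,0,0],1]]'

```text
clock: 2.4
tcp_pos: [533.4, -79.7, 226.5]
orientation: [0.98, 0.198, 0.0, 0.0]
force: [0.2, -1.1, 0.4]
gripper_width: 85.3
gripper_force: 0.0
```

```bash
python3 d.py 532,-80,158
```

```text
2.4 [533.4 -79.7 226.5] [9.801e-01 1.985e-01 0.000e+00 2.000e-04] [ 0.2 -1.1  0.4] 85.34090146361751 shift/100: [-0.014 -0.003  0.685] xang 22.897159910518322
```

Call:
play_rows --steps '[[[-0.01,0,0.4],[0,0,0],1],[[-0.01,0,0.68],[0,0,0],1],[[-0.01,0,0.68],[0,0,0],0],[[-0.01,0,0.68],[0,0,0],-1],[[-0.01,0,0.68],[0,0,0],-1],[[-0.01,0,0.68],[0,0,0],-1],[[-0.01,0,0.68],[0,0,0],-1],[[-0.01,0,0.68],[0,0,0],-1]]' --squeeze 60

```text
clock: 3.2
tcp_pos: [532.7, -80.8, 160.5]
orientation: [0.98, 0.197, 0.002, 0.0]
force: [-0.8, 1.3, 6.4]
gripper_width: 22.6
gripper_force: 58.5
```

```bash
python3 d.py 532,-80,158; python3 - <<'E'
from rig import capture
import cv2
p=capture("top");q=capture("side")
cv2.imwrite("pics/g.png",cv2.resize(p["image"][170:350,190:420,::-1],None,fx=3.2,fy=3.2,interpolation=3))
cv2.imwrite("pics/gs.png",q["image"][:,:,::-1])
E
```

```text
3.2 [532.7 -80.8 160.5] [9.804e-01 1.971e-01 1.500e-03 3.000e-04] [-0.8  1.3  6.4] 22.612652688529398 shift/100: [-0.004 -0.011  0.025] xang 22.730660010802964
```

View pics/g.png

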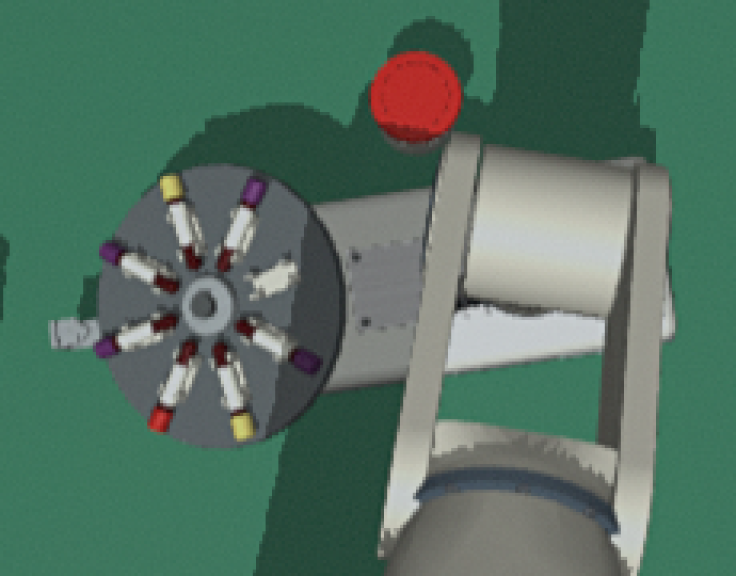

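```bash
cat > arc.py <<'E'
import numpy as np
def arc(a0,inc,z=0,r=.6):
    a=np.radians(a0+np.concatenate([[0],np.cumsum(inc)]));o=r*np.c_[np.cos(a),-np.sin(a)];d=o[1:]-o[0]
    print(f"from {a0} to {np.degrees(a[-1]):.1f} max {abs(d).max():.3f}");print([[[round(float(x),3)+0.,round(float(y),3)+0.,z],[0,0,0],-1] for x,y in d])
E
python3 - <<'E'
from arc import arc
arc(91,[3,6,9,13,17]);arc(139,[18]*10);arc(319,[18]*10)
E
```

```text
from 91 to 139.0 max 0.442
[[[-0.031, 0.001, 0], [0, 0, 0], -1], [[-0.094, 0.009, 0], [0, 0, 0], -1], [[-0.185, 0.033, 0], [0, 0, 0], -1], [[-0.307, 0.091, 0], [0, 0, 0], -1], [[-0.442, 0.206, 0], [0, 0, 0], -1]]
from 139 to 319.0 max 0.991
[[[-0.099, 0.159, 0], [0, 0, 0], -1], [[-0.145, 0.341, 0], [0, 0, 0], -1], [[-0.132, 0.529, 0], [0, 0, 0], -1], [[-0.061, 0.703, 0], [0, 0, 0], -1], [[0.059, 0.846, 0], [0, 0, 0], -1], [[0.218, 0.946, 0], [0, 0, 0], -1], [[0.401, 0.991, 0], [0, 0, 0], -1], [[0.588, 0.978, 0], [0, 0, 0], -1], [[0.762, 0.908, 0], [0, 0, 0], -1], [[0.906, 0.787, 0], [0, 0, 0], -1]]
from 319 to 499.0 max 0.991
[[[0.099, -0.159, 0], [0, 0, 0], -1], [[0.145, -0.341, 0], [0, 0, 0], -1], [[0.132, -0.529, 0], [0, 0, 0], -1], [[0.061, -0.703, 0], [0, 0, 0], -1], [[-0.059, -0.846, 0], [0, 0, 0], -1], [[-0.218, -0.946, 0], [0, 0, 0], -1], [[-0.401, -0.991, 0], [0, 0, 0], -1], [[-0.588, -0.978, 0], [0, 0, 0], -1], [[-0.762, -0.908, 0], [0, 0, 0], -1], [[-0.906, -0.787, 0], [0, 0, 0], -1]]
```

Call:
play_rows --steps '[[[-0.03,0,0],[0,0,0],-1],[[-0.09,0.01,0],[0,0,0],-1],[[-0.185,0.035,0],[0,0,0],-1],[[-0.305,0.09,0],[0,0,0],-1],[[-0.44,0.205,0],[0,0,0],-1]]'

```text
clock: 3.8
tcp_pos: [499.4, -116.5, 160.5]
orientation: [0.98, 0.198, 0.001, 0.0]
force: [3.1, -0.7, 5.8]
gripper_width: 22.6
gripper_force: 58.8
```

Call:
play_rows --steps '[[[-0.1,0.16,0],[0,0,0],-1],[[-0.145,0.34,0],[0,0,0],-1],[[-0.13,0.53,0],[0,0,0],-1],[[-0.06,0.7,0],[0,0,0],-1],[[0.06,0.845,0],[0,0,0],-1]]'

```text
clock: 4.3
tcp_pos: [538.3, -193.6, 160.5]
orientation: [0.98, 0.197, 0.001, 0.001]
force: [2.9, 8.3, 5.5]
gripper_width: 22.8
gripper_force: 59.0
```

Call:
play_rows --steps '[[[0.16,0.1,0],[0,0,0],-1],[[0.34,0.145,0],[0,0,0],-1],[[0.53,0.13,0],[0,0,0],-1],[[0.7,0.06,0],[0,0,0],-1],[[0.845,-0.06,0],[0,0,0],-1],[[0.945,-0.22,0],[0,0,0],-1],[[0.99,-0.4,0],[0,0,0],-1],[[0.98,-0.59,0],[0,0,0],-1],[[0.91,-0.76,0],[0,0,0],-1],[[0.785,-0.905,0],[0,0,0],-1]]'

```text
clock: 5.3
tcp_pos: [575.3, -78.6, 160.5]
orientation: [0.98, 0.198, 0.001, 0.001]
force: [-1.7, -8.7, 6.4]
gripper_width: 22.6
gripper_force: 59.4
```

Call:
play_rows --steps '[[[-0.16,-0.1,0],[0,0,0],-1],[[-0.34,-0.145,0],[0,0,0],-1],[[-0.53,-0.13,0],[0,0,0],-1],[[-0.7,-0.06,0],[0,0,0],-1],[[-0.845,0.06,0],[0,0,0],-1],[[-0.945,0.22,0],[0,0,0],-1],[[-0.99,0.4,0],[0,0,0],-1],[[-0.98,0.59,0],[0,0,0],-1],[[-0.91,0.76,0],[0,0,0],-1],[[-0.785,0.905,0],[0,0,0],-1]]'

```text
clock: 6.3
tcp_pos: [538.4, -193.7, 160.5]
orientation: [0.98, 0.197, 0.001, 0.001]
force: [1.2, 7.4, 5.4]
gripper_width: 22.4
gripper_force: 59.6
```

```bash
python3 - <<'E'
from rig import capture,observe
import cv2
print(observe()["clock"]);p=capture("top");print(observe()["clock"]);q=capture("top")
for n,i in(("s1",p),("s2",q)):cv2.imwrite(f"pics/{n}.png",i["image"][:,:,::-1])
E
```

```text
6.3
6.35
```

```bash
cat > disc.py <<'E'
import cv2,numpy as np
from geo import *
M=(556.55,-134.58,19.01012-6*np.pi)
N=np.array([0,np.sin(.42),np.cos(.42)]);Y=np.array([0,np.cos(.42),-np.sin(.42)]);X=np.array([1.,0,0])
PH=np.radians(np.arange(0,360,.5));RR=np.arange(35,108,2.)
def polar(img,cam="top",h=12):
    P=np.array([[0,296,124]])+N*h
    d=np.cos(PH)[:,None]*Y-np.sin(PH)[:,None]*X
    p=(P+d[:,None,:]*RR[None,:,None]).reshape(-1,3)
    c,s=np.cos(M[2]),np.sin(M[2]);w=np.c_[M[0]+c*p[:,0]-s*p[:,1],M[1]+s*p[:,0]+c*p[:,1],p[:,2]]
    q=(E[cam][:,:3]@w.T+E[cam][:,3:]);q=K[cam]@q;uv=(q[:2]/q[2]).reshape(2,len(PH),len(RR)).astype(np.float32)
    return cv2.remap(img,uv[0],uv[1],1).astype(float)
def feat(P):
    f=np.abs(np.diff(P,axis=2)).sum(2)+0.5*P.max(2);f=f-np.median(f,axis=0);return np.clip(f,-60,150)
def corr(a,b):  # shift of b relative to a, degrees, sub-step
    F=np.fft.fft(a,axis=0).conj()*np.fft.fft(b,axis=0);c=np.fft.ifft(F.sum(1)).real
    k=int(c.argmax());n=len(c);y0,y1,y2=c[k-1],c[k],c[(k+1)%n];dk=.5*(y0-y2)/(y0-2*y1+y2)
    o=c.copy();o[np.abs((np.arange(n)-k+n//2)%n-n//2)<40]=-1e9
    return (k+dk)*.5,o.max()/c[k]
REF=feat(polar(cv2.imread("pics/top0.png")))
def angle(img): return corr(REF,feat(polar(img)))
E
python3 - <<'E'
from disc import *
P=polar(cv2.imread("pics/top0.png"))
cv2.imwrite("pics/pol.png",cv2.resize(P.transpose(1,0,2).astype(np.uint8),(720,222)))
for n in("s1","s2"):print(n,angle(cv2.imread(f"pics/{n}.png")))
E
```

```text
s1 (np.float64(4.587599417184563), np.float64(0.9582226132032522))
s2 (np.float64(326.8915796268679), np.float64(0.9787234736815923))
```

View pics/pol.png

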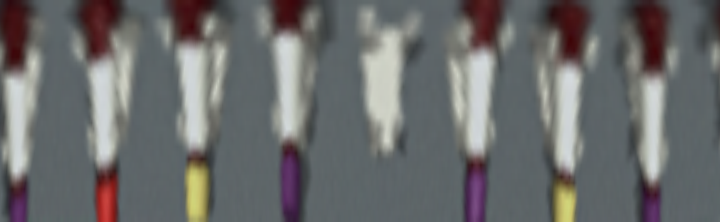

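```bash
python3 - <<'E'
s=open("disc.py").read()
i=s.index("def feat");j=s.index("def corr")
s=s[:i]+'''def feat(P):
    L=cv2.cvtColor(P.astype(np.uint8),cv2.COLOR_BGR2LAB).astype(float);out=L[:,:,1:]-np.median(L[:,:,1:],axis=(0,1))
    cap=out[:,RR>84].reshape(len(PH),-1);wh=(P.min(2)>120)[:,:27]*12.
    f=np.c_[cap,wh];return f-f.mean(0)
'''+s[j:]
open("disc.py","w").write(s)
E
python3 - <<'E'
from disc import *
for n in("top0","s1","s2"):print(n,angle(cv2.imread(f"pics/{n}.png")))
E
```

```text
top0 (np.float64(0.0), np.float64(0.37650721319384095))
s1 (np.float64(275.320987654321), np.float64(0.7196106721502997))
s2 (np.float64(282.10083606813566), np.float64(0.6873474086969259))
```

```bash
python3 - <<'E'
from arc import arc
arc(229,[20]*9)
E
```

```text
from 229 to 409.0 max 0.986
[[[0.179, 0.107, 0], [0, 0, 0], -1], [[0.383, 0.147, 0], [0, 0, 0], -1], [[0.589, 0.114, 0], [0, 0, 0], -1], [[0.771, 0.013, 0], [0, 0, 0], -1], [[0.908, -0.144, 0], [0, 0, 0], -1], [[0.983, -0.338, 0], [0, 0, 0], -1], [[0.986, -0.547, 0], [0, 0, 0], -1], [[0.918, -0.744, 0], [0, 0, 0], -1], [[0.787, -0.906, 0], [0, 0, 0], -1]]
```

Call:
play_rows --steps '[[[0.18,0.105,0],[0,0,0],-1],[[0.385,0.145,0],[0,0,0],-1],[[0.59,0.115,0],[0,0,0],-1],[[0.77,0.015,0],[0,0,0],-1],[[0.91,-0.145,0],[0,0,0],-1],[[0.985,-0.34,0],[0,0,0],-1],[[0.985,-0.545,0],[0,0,0],-1],[[0.92,-0.745,0],[0,0,0],-1],[[0.785,-0.905,0],[0,0,0],-1]]'

```text
clock: 7.3
tcp_pos: [574.9, -78.5, 160.4]
orientation: [0.98, 0.198, 0.001, 0.001]
force: [-2.9, -9.7, 8.0]
gripper_width: 22.1
gripper_force: 60.2
```

Call:
play_rows --steps '[[[-0.16,-0.1,0],[0,0,0],-1],[[-0.34,-0.145,0],[0,0,0],-1],[[-0.53,-0.13,0],[0,0,0],-1],[[-0.7,-0.06,0],[0,0,0],-1],[[-0.845,0.06,0],[0,0,0],-1],[[-0.945,0.22,0],[0,0,0],-1],[[-0.99,0.4,0],[0,0,0],-1],[[-0.98,0.59,0],[0,0,0],-1],[[-0.91,0.76,0],[0,0,0],-1],[[-0.785,0.905,0],[0,0,0],-1]]'

```text
clock: 8.3
tcp_pos: [538.2, -193.6, 160.5]
orientation: [0.98, 0.197, 0.001, 0.001]
force: [1.8, 6.9, 7.0]
gripper_width: 22.3
gripper_force: 60.1
```

```bash
cat > shot.py <<'E'
import sys
from rig import capture,observe
from disc import *
for n in sys.argv[1:]:
    t=observe()["clock"];p=capture("top")["image"][:,:,::-1].copy();cv2.imwrite(f"pics/{n}.png",p);print(n,t,angle(p))
E
python3 shot.py s3
```

```text
s3 8.3 (np.float64(13.449018881895594), np.float64(0.8311639570613902))
```

```bash
python3 - <<'E'
from disc import *
ps=[cv2.resize(polar(cv2.imread(f"pics/{n}.png")).transpose(1,0,2).astype(np.uint8),(720,110)) for n in("top0","s1","s2","s3")]
cv2.imwrite("pics/pp.png",np.vstack(ps))
E
```

```text
(no output)
```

View pics/pp.png

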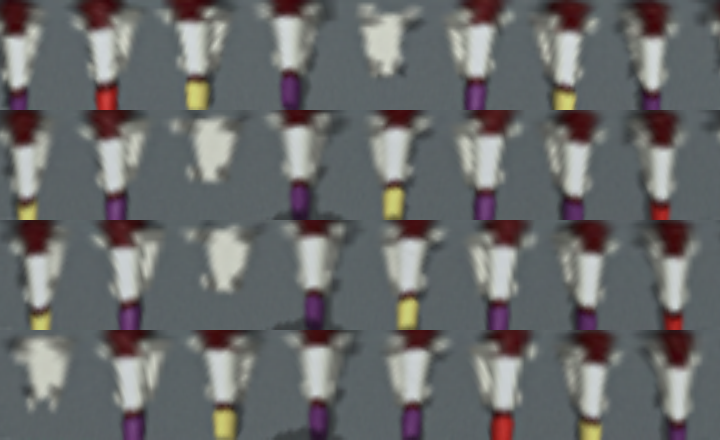

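Call:
play_rows --steps '[[[0.18,0.105,0],[0,0,0],-1],[[0.385,0.145,0],[0,0,0],-1],[[0.59,0.115,0],[0,0,0],-1],[[0.77,0.015,0],[0,0,0],-1],[[0.91,-0.145,0],[0,0,0],-1],[[0.985,-0.34,0],[0,0,0],-1],[[0.985,-0.545,0],[0,0,0],-1],[[0.92,-0.745,0],[0,0,0],-1],[[0.785,-0.905,0],[0,0,0],-1]]'

```text
clock: 9.25
tcp_pos: [575.0, -78.5, 160.4]
orientation: [0.98, 0.198, 0.001, 0.001]
force: [-2.8, -9.9, 9.3]
gripper_width: 22.5
gripper_force: 60.3
```

Call:
play_rows --steps '[[[-0.18,-0.105,0],[0,0,0],-1],[[-0.385,-0.145,0],[0,0,0],-1],[[-0.59,-0.115,0],[0,0,0],-1],[[-0.77,-0.015,0],[0,0,0],-1],[[-0.91,0.145,0],[0,0,0],-1],[[-0.985,0.34,0],[0,0,0],-1],[[-0.985,0.545,0],[0,0,0],-1],[[-0.92,0.745,0],[0,0,0],-1],[[-0.785,0.905,0],[0,0,0],-1]]'

```text
clock: 10.15
tcp_pos: [538.4, -193.7, 160.4]
orientation: [0.98, 0.197, 0.001, 0.001]
force: [2.7, 9.1, 7.6]
gripper_width: 22.0
gripper_force: 60.5
```

Call:
play_rows --steps '[[[0.18,0.105,0],[0,0,0],-1],[[0.385,0.145,0],[0,0,0],-1],[[0.59,0.115,0],[0,0,0],-1],[[0.77,0.015,0],[0,0,0],-1],[[0.91,-0.145,0],[0,0,0],-1],[[0.985,-0.34,0],[0,0,0],-1],[[0.985,-0.545,0],[0,0,0],-1],[[0.92,-0.745,0],[0,0,0],-1],[[0.785,-0.905,0],[0,0,0],-1]]'

```text
clock: 11.05
tcp_pos: [575.2, -78.5, 160.4]
orientation: [0.98, 0.198, 0.001, 0.001]
force: [-2.9, -9.5, 9.8]
gripper_width: 22.6
gripper_force: 60.6
```

Call:
play_rows --steps '[[[-0.18,-0.105,0],[0,0,0],-1],[[-0.385,-0.145,0],[0,0,0],-1],[[-0.59,-0.115,0],[0,0,0],-1],[[-0.77,-0.015,0],[0,0,0],-1],[[-0.91,0.145,0],[0,0,0],-1],[[-0.985,0.34,0],[0,0,0],-1],[[-0.985,0.545,0],[0,0,0],-1],[[-0.92,0.745,0],[0,0,0],-1],[[-0.785,0.905,0],[0,0,0],-1]]'

```text
clock: 11.95
tcp_pos: [538.3, -193.7, 160.4]
orientation: [0.98, 0.197, 0.001, 0.001]
force: [3.4, 8.6, 8.4]
gripper_width: 22.1
gripper_force: 60.6
```

```bash
python3 - <<'E'
s=open("disc.py").read()
i=s.index("def feat")
s=s[:i]+'''def angle(img):
    """angle of the empty clip from the pointer (deg), and contrast of the decision"""
    P=polar(img);w=(np.clip(P.min(2),90,190)-90)[:,:25].mean(1)
    ph=-np.angle((w*np.exp(-8j*PH)).sum()*1j**0)/8*-1  # phase of the 8-fold pattern
    ph=np.degrees(-np.angle((w*np.exp(-8j*PH)).sum())/8)%45
    L=cv2.cvtColor(P.astype(np.uint8),cv2.COLOR_BGR2LAB).astype(float)[:,:,1:]
    c=np.abs(L-np.median(L,axis=(0,1))).sum(2);c=c[:,RR>86].mean(1)+c[:,RR<48].mean(1)
    a=np.degrees(PH);sc=np.array([c[np.abs((a-ph-45*k+180)%360-180)<9].mean() for k in range(8)])
    o=np.sort(sc);return round((ph+45*int(sc.argmin()))%360,2),round(o[0]/o[1],2)
'''
s=s.replace("    ph=-np.angle((w*np.exp(-8j*PH)).sum()*1j**0)/8*-1  # phase of the 8-fold pattern\n","")
open("disc.py","w").write(s)
E
python3 - <<'E'
from disc import *
for n in("top0","s1","s2","s3"):print(n,angle(cv2.imread(f"pics/{n}.png")))
E
python3 shot.py s4
```

```text
top0 (np.float64(190.43), np.float64(0.13))
s1 (np.float64(105.21), np.float64(0.15))
s2 (np.float64(112.08), np.float64(0.14))
s3 (np.float64(23.43), np.float64(0.17))
s4 11.95 (np.float64(227.99), np.float64(0.12))
```

Call:
play_rows --steps '[[[0.18,0.105,0],[0,0,0],-1],[[0.385,0.145,0],[0,0,0],-1],[[0.59,0.115,0],[0,0,0],-1],[[0.77,0.015,0],[0,0,0],-1],[[0.91,-0.145,0],[0,0,0],-1],[[0.985,-0.34,0],[0,0,0],-1],[[0.985,-0.545,0],[0,0,0],-1],[[0.92,-0.745,0],[0,0,0],-1],[[0.785,-0.905,0],[0,0,0],-1]]'

```text
clock: 12.9
tcp_pos: [575.2, -78.6, 160.4]
orientation: [0.98, 0.198, 0.001, 0.001]
force: [-3.3, -9.3, 10.2]
gripper_width: 22.4
gripper_force: 60.7
```

Call:
play_rows --steps '[[[-0.18,-0.105,0],[0,0,0],-1],[[-0.385,-0.145,0],[0,0,0],-1],[[-0.59,-0.115,0],[0,0,0],-1],[[-0.77,-0.015,0],[0,0,0],-1],[[-0.91,0.145,0],[0,0,0],-1],[[-0.985,0.34,0],[0,0,0],-1],[[-0.985,0.545,0],[0,0,0],-1],[[-0.92,0.745,0],[0,0,0],-1],[[-0.785,0.905,0],[0,0,0],-1]]'

```text
clock: 13.8
tcp_pos: [538.4, -193.7, 160.5]
orientation: [0.98, 0.197, 0.001, 0.001]
force: [1.7, 8.8, 7.0]
gripper_width: 22.1
gripper_force: 60.7
```

Call:
play_rows --steps '[[[0.18,0.105,0],[0,0,0],-1],[[0.385,0.145,0],[0,0,0],-1],[[0.59,0.115,0],[0,0,0],-1],[[0.77,0.015,0],[0,0,0],-1],[[0.91,-0.145,0],[0,0,0],-1],[[0.985,-0.34,0],[0,0,0],-1],[[0.985,-0.545,0],[0,0,0],-1],[[0.92,-0.745,0],[0,0,0],-1],[[0.785,-0.905,0],[0,0,0],-1]]'

```text
clock: 14.7
tcp_pos: [575.2, -78.6, 160.4]
orientation: [0.98, 0.198, 0.001, 0.001]
force: [-2.4, -9.4, 9.4]
gripper_width: 22.5
gripper_force: 60.8
```

Call:
play_rows --steps '[[[-0.18,-0.105,0],[0,0,0],-1],[[-0.385,-0.145,0],[0,0,0],-1],[[-0.59,-0.115,0],[0,0,0],-1],[[-0.77,-0.015,0],[0,0,0],-1],[[-0.91,0.145,0],[0,0,0],-1],[[-0.985,0.34,0],[0,0,0],-1],[[-0.985,0.545,0],[0,0,0],-1],[[-0.92,0.745,0],[0,0,0],-1],[[-0.785,0.905,0],[0,0,0],-1]]'

```text
clock: 15.6
tcp_pos: [538.4, -193.7, 160.5]
orientation: [0.98, 0.197, 0.001, 0.001]
force: [2.8, 8.8, 8.4]
gripper_width: 22.4
gripper_force: 60.7
```

Call:
play_rows --steps '[[[0.18,0.105,0],[0,0,0],-1],[[0.385,0.145,0],[0,0,0],-1],[[0.59,0.115,0],[0,0,0],-1],[[0.77,0.015,0],[0,0,0],-1],[[0.91,-0.145,0],[0,0,0],-1],[[0.985,-0.34,0],[0,0,0],-1],[[0.985,-0.545,0],[0,0,0],-1],[[0.92,-0.745,0],[0,0,0],-1],[[0.785,-0.905,0],[0,0,0],-1]]'

```text
clock: 16.5
tcp_pos: [575.2, -78.6, 160.4]
orientation: [0.98, 0.198, 0.001, 0.001]
force: [-2.5, -10.5, 10.2]
gripper_width: 22.1
gripper_force: 60.8
```

Call:
play_rows --steps '[[[-0.18,-0.105,0],[0,0,0],-1],[[-0.385,-0.145,0],[0,0,0],-1],[[-0.59,-0.115,0],[0,0,0],-1],[[-0.77,-0.015,0],[0,0,0],-1],[[-0.91,0.145,0],[0,0,0],-1],[[-0.985,0.34,0],[0,0,0],-1],[[-0.985,0.545,0],[0,0,0],-1],[[-0.92,0.745,0],[0,0,0],-1],[[-0.785,0.905,0],[0,0,0],-1]]'

```text
clock: 17.4
tcp_pos: [538.4, -193.7, 160.4]
orientation: [0.98, 0.197, 0.001, 0.001]
force: [3.3, 8.4, 8.5]
gripper_width: 22.4
gripper_force: 60.8
```

```bash
python3 shot.py s5 s6; python3 - <<'E'
from arc import arc
arc(229,[15,11,7,4,2]);
E
```

```text
s5 17.4 (np.float64(13.53), np.float64(0.17))
s6 17.45 (np.float64(21.5), np.float64(0.17))
from 229 to 268.0 max 0.373
[[[0.131, 0.086, 0], [0, 0, 0], -1], [[0.238, 0.127, 0], [0, 0, 0], -1], [[0.31, 0.141, 0], [0, 0, 0], -1], [[0.352, 0.146, 0], [0, 0, 0], -1], [[0.373, 0.147, 0], [0, 0, 0], -1]]
```

Call:
play_rows --steps '[[[0,0,0],[0,0,0],-1],[[0,0,0],[0,0,0],-1],[[0,0,0],[0,0,0],-1],[[0,0,0],[0,0,0],-1],[[0,0,0],[0,0,0],-1],[[0,0,0],[0,0,0],-1],[[0,0,0],[0,0,0],-1],[[0,0,0],[0,0,0],-1],[[0,0,0],[0,0,0],-1],[[0,0,0],[0,0,0],-1]]'

```text
clock: 18.5
tcp_pos: [538.3, -193.2, 160.5]
orientation: [0.98, 0.197, 0.001, 0.001]
force: [-0.8, -2.6, 9.3]
gripper_width: 22.4
gripper_force: 60.8
```

```bash
python3 shot.py s7
```

```text
s7 18.5 (np.float64(97.53), np.float64(0.15))
```

Call:
play_rows --steps '[[[0,0,0],[0,0,0],-1],[[0,0,0],[0,0,0],-1],[[0,0,0],[0,0,0],-1],[[0,0,0],[0,0,0],-1],[[0,0,0],[0,0,0],-1],[[0,0,0],[0,0,0],-1],[[0,0,0],[0,0,0],-1],[[0,0,0],[0,0,0],-1]]'

```text
clock: 19.35
tcp_pos: [538.3, -193.2, 160.5]
orientation: [0.98, 0.197, 0.001, 0.001]
force: [-0.6, -1.0, 7.6]
gripper_width: 22.4
gripper_force: 60.8
```

```bash
python3 shot.py s8 s9
```

```text
s8 19.35 (np.float64(101.97), np.float64(0.15))
s9 19.4 (np.float64(101.97), np.float64(0.15))
```

```bash
cat > sim.py <<'E'
import numpy as np
def sim(inc,tau=.955,de=.72,dt=.001):
    w=x=0.;T=0
    for a in list(inc)+[0]*40:
        W=np.radians(a)/.1
        for _ in range(100):
            u=W-w
            if abs(w)<1e-9 and abs(u)<de: w=0
            else:
                sg=np.sign(w) if abs(w)>1e-9 else np.sign(u)
                n=w+(u-de*sg)/tau*dt
                w=0 if w*n<0 else n
            x+=w*dt
    return np.degrees(x)
E
python3 - <<'E'
from sim import sim
from arc import arc
for n in range(16,26):
    inc=[6,12]+[18]*n+[12,6];print(n,sum(inc),[round(sim(inc,t,d),1) for t,d in((.955,.72),(.9,.72),(.955,.76))])
E
```

```text
16 324 [np.float64(192.5), np.float64(195.0), np.float64(187.4)]
17 342 [np.float64(205.9), np.float64(208.4), np.float64(200.5)]
18 360 [np.float64(219.3), np.float64(221.9), np.float64(213.6)]
19 378 [np.float64(232.7), np.float64(235.4), np.float64(226.8)]
20 396 [np.float64(246.2), np.float64(248.9), np.float64(240.1)]
21 414 [np.float64(259.8), np.float64(262.5), np.float64(253.4)]
22 432 [np.float64(273.3), np.float64(276.2), np.float64(266.7)]
23 450 [np.float64(286.9), np.float64(289.8), np.float64(280.1)]
24 468 [np.float64(300.6), np.float64(303.5), np.float64(293.5)]
25 486 [np.float64(314.2), np.float64(317.2), np.float64(306.9)]
```

```bash
python3 - <<'E'
from arc import arc
arc(229,[6,12]+[18]*7);arc(13,[18]*7);arc(139,[18]*7+[12,6])
E
```

```text
from 229 to 373.0 max 0.991
[[[0.049, 0.039, 0], [0, 0, 0], -1], [[0.159, 0.099, 0], [0, 0, 0], -1], [[0.341, 0.145, 0], [0, 0, 0], -1], [[0.529, 0.132, 0], [0, 0, 0], -1], [[0.703, 0.061, 0], [0, 0, 0], -1], [[0.846, -0.059, 0], [0, 0, 0], -1], [[0.946, -0.218, 0], [0, 0, 0], -1], [[0.991, -0.401, 0], [0, 0, 0], -1], [[0.978, -0.588, 0], [0, 0, 0], -1]]
from 13 to 139.0 max 1.037
[[[-0.07, -0.174, 0], [0, 0, 0], -1], [[-0.191, -0.318, 0], [0, 0, 0], -1], [[-0.35, -0.417, 0], [0, 0, 0], -1], [[-0.532, -0.463, 0], [0, 0, 0], -1], [[-0.72, -0.45, 0], [0, 0, 0], -1], [[-0.894, -0.379, 0], [0, 0, 0], -1], [[-1.037, -0.259, 0], [0, 0, 0], -1]]
from 139 to 283.0 max 0.991
[[[-0.099, 0.159, 0], [0, 0, 0], -1], [[-0.145, 0.341, 0], [0, 0, 0], -1], [[-0.132, 0.529, 0], [0, 0, 0], -1], [[-0.061, 0.703, 0], [0, 0, 0], -1], [[0.059, 0.846, 0], [0, 0, 0], -1], [[0.218, 0.946, 0], [0, 0, 0], -1], [[0.401, 0.991, 0], [0, 0, 0], -1], [[0.526, 0.989, 0], [0, 0, 0], -1], [[0.588, 0.978, 0], [0, 0, 0], -1]]
```

Call:
play_rows --steps '[[[0.05,0.04,0],[0,0,0],-1],[[0.16,0.1,0],[0,0,0],-1],[[0.34,0.145,0],[0,0,0],-1],[[0.53,0.13,0],[0,0,0],-1],[[0.705,0.06,0],[0,0,0],-1],[[0.845,-0.06,0],[0,0,0],-1],[[0.945,-0.22,0],[0,0,0],-1],[[0.99,-0.4,0],[0,0,0],-1],[[0.978,-0.588,0],[0,0,0],-1]]'

```text
clock: 20.35
tcp_pos: [605.1, -100.3, 160.4]
orientation: [0.98, 0.197, 0.0, 0.001]
force: [-7.3, -5.8, 12.0]
gripper_width: 22.0
gripper_force: 61.1
```

Call:
play_rows --steps '[[[-0.07,-0.175,0],[0,0,0],-1],[[-0.19,-0.318,0],[0,0,0],-1],[[-0.35,-0.417,0],[0,0,0],-1],[[-0.532,-0.463,0],[0,0,0],-1]]'

```text
clock: 20.75
tcp_pos: [538.5, -78.3, 160.4]
orientation: [0.98, 0.198, 0.002, 0.001]
force: [2.6, -7.9, 7.7]
gripper_width: 22.4
gripper_force: 60.7
```

Call:
play_rows --steps '[[[-0.188,0.013,0],[0,0,0],-1],[[-0.362,0.084,0],[0,0,0],-1],[[-0.505,0.204,0],[0,0,0],-1]]'

```text
clock: 21.05
tcp_pos: [499.2, -116.8, 160.4]
orientation: [0.98, 0.198, 0.001, 0.001]
force: [3.9, -1.3, 7.1]
gripper_width: 22.3
gripper_force: 60.8
```

Call:
play_rows --steps '[[[-0.1,0.16,0],[0,0,0],-1],[[-0.145,0.34,0],[0,0,0],-1],[[-0.13,0.53,0],[0,0,0],-1],[[-0.06,0.703,0],[0,0,0],-1],[[0.06,0.845,0],[0,0,0],-1],[[0.218,0.945,0],[0,0,0],-1],[[0.4,0.99,0],[0,0,0],-1],[[0.525,0.99,0],[0,0,0],-1],[[0.588,0.978,0],[0,0,0],-1]]'

```text
clock: 21.95
tcp_pos: [592.9, -183.7, 160.4]
orientation: [0.98, 0.197, 0.001, 0.0]
force: [-1.2, 2.5, 10.8]
gripper_width: 22.5
gripper_force: 61.0
```

Call:
play_rows --steps '[[[0,0,0],[0,0,0],-1],[[0,0,0],[0,0,0],-1],[[0,0,0],[0,0,0],-1],[[0,0,0],[0,0,0],-1],[[0,0,0],[0,0,0],-1],[[0,0,0],[0,0,0],-1],[[0,0,0],[0,0,0],-1],[[0,0,0],[0,0,0],-1],[[0,0,0],[0,0,0],-1],[[0,0,0],[0,0,0],-1]]'

```text
clock: 22.95
tcp_pos: [592.0, -184.3, 160.5]
orientation: [0.98, 0.197, 0.001, 0.001]
force: [-0.3, -0.2, 8.8]
gripper_width: 22.1
gripper_force: 60.8
```

Call:
play_rows --steps '[[[0,0,0],[0,0,0],-1],[[0,0,0],[0,0,0],-1],[[0,0,0],[0,0,0],-1],[[0,0,0],[0,0,0],-1],[[0,0,0],[0,0,0],-1]]'

```text
clock: 23.45
tcp_pos: [592.0, -184.3, 160.5]
orientation: [0.98, 0.197, 0.001, 0.001]
force: [-1.0, 0.0, 8.3]
gripper_width: 22.6
gripper_force: 60.8
```

```bash
python3 shot.py s10 s11; python3 - <<'E'
import cv2
from rig import capture
from disc import *
q=capture("side")["image"][:,:,::-1].copy();cv2.imwrite("pics/side1.png",q)
a=cv2.resize(q[225:360,260:400],None,fx=4,fy=4,interpolation=3)
b=cv2.resize(cv2.imread("pics/s11.png")[215:315,195:305],None,fx=3.5,fy=3.5,interpolation=3)
o=np.zeros((a.shape[0],min(800,a.shape[1]+b.shape[1]),3),np.uint8);o[:,:a.shape[1]]=a;w=o.shape[1]-a.shape[1];o[:b.shape[0],a.shape[1]:]=b[:,:w]
cv2.imwrite("pics/chk.png",o)
E
```

```text
s10 23.45 (np.float64(25.89), np.float64(0.18))
s11 23.5 (np.float64(25.89), np.float64(0.17))
```

View pics/chk.png

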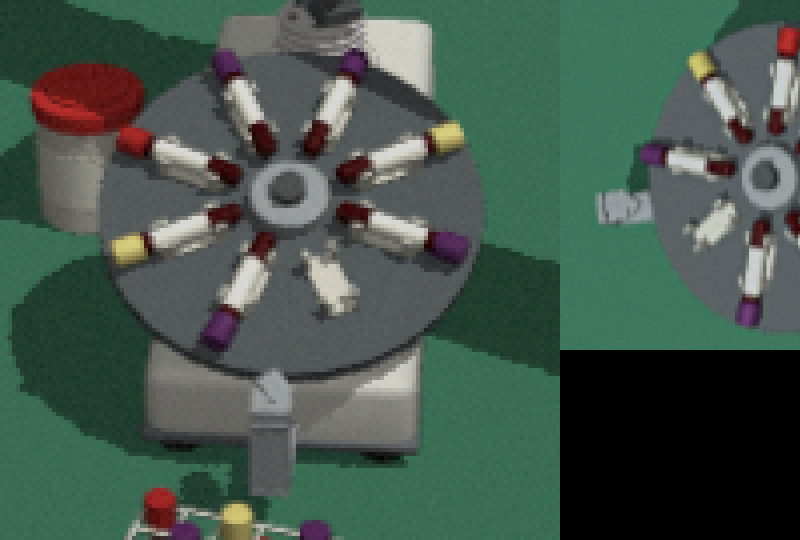

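```bash
python3 - <<'E'
from disc import *
import disc
from sim import sim
p=world(M,np.array([0,296,124])+115*Y);print("pointer proj side",proj("side",p),"vs ~(327.5,318); top",proj("top",p),"vs ~(221.3,274)")
img=cv2.imread("pics/side1.png");o=disc.polar
disc.polar=lambda i:o(i,"side");print("side angle",disc.angle(img))
inc=[6,12]+[18]*21+[12,6]
c=[]
for de in np.arange(.5,.8,.03):
    tau=1.545/(2.75-de*np.log((2.75+de)/de));print(round(de,2),round(tau,3),round(sim(inc,tau,de),1))
for q in ([-10,-20],[-10,-20,-10],[-10,-20,-20,-10],[-15,-20,-20,-10],[-10,-20,-20,-20,-10],[-10,-20,-20,-20,-20,-10]):
    print(q,sum(q),[round(sim(q,t,d),1) for t,d in((.88,.6),(.9,.63),(.955,.72))])
E
```

```text
pointer proj side [328.34796817 319.21033542] vs ~(327.5,318); top [221.49717735 272.51468342] vs ~(221.3,274)
side angle (np.float64(25.7), np.float64(0.11))
0.5 0.852 301.8
0.53 0.866 295.8
0.56 0.88 290.0
0.59 0.895 284.2
0.62 0.909 278.4
0.65 0.923 272.8
0.68 0.937 267.2
0.71 0.95 261.6
0.74 0.964 256.1
0.77 0.978 250.6
0.8 0.992 245.3
[-10, -20] -30 [np.float64(-7.1), np.float64(-6.6), np.float64(-5.5)]
[-10, -20, -10] -40 [np.float64(-11.4), np.float64(-10.8), np.float64(-9.1)]
[-10, -20, -20, -10] -60 [np.float64(-22.1), np.float64(-21.0), np.float64(-18.2)]
[-15, -20, -20, -10] -65 [np.float64(-25.6), np.float64(-24.5), np.float64(-21.4)]
[-10, -20, -20, -20, -10] -80 [np.float64(-34.2), np.float64(-32.8), np.float64(-28.9)]
[-10, -20, -20, -20, -20, -10] -100 [np.float64(-47.3), np.float64(-45.5), np.float64(-40.6)]
```

```bash
python3 -c "
from arc import arc
arc(283,[-15,-20,-20,-10])"
```

```text
from 283 to 218.0 max 0.608
[[[-0.156, 0.015, 0], [0, 0, 0], -1], [[-0.36, -0.028, 0], [0, 0, 0], -1], [[-0.536, -0.139, 0], [0, 0, 0], -1], [[-0.608, -0.215, 0], [0, 0, 0], -1]]
```

Call:
play_rows --steps '[[[-0.155,0.015,0],[0,0,0],-1],[[-0.36,-0.03,0],[0,0,0],-1],[[-0.535,-0.14,0],[0,0,0],-1],[[-0.61,-0.215,0],[0,0,0],-1],[[-0.61,-0.215,0],[0,0,0],-1],[[-0.61,-0.215,0],[0,0,0],-1],[[-0.61,-0.215,0],[0,0,0],-1],[[-0.61,-0.215,0],[0,0,0],-1],[[-0.61,-0.215,0],[0,0,0],-1],[[-0.61,-0.215,0],[0,0,0],-1]]'

```text
clock: 24.6
tcp_pos: [527.4, -188.6, 160.5]
orientation: [0.98, 0.197, 0.001, 0.001]
force: [-0.9, -2.4, 9.2]
gripper_width: 22.3
gripper_force: 60.8
```

Call:
play_rows --steps '[[[0,0,0],[0,0,0],-1],[[0,0,0],[0,0,0],-1],[[0,0,0],[0,0,0],-1],[[0,0,0],[0,0,0],-1],[[0,0,0],[0,0,0],-1],[[0,0,0],[0,0,0],-1]]'

```text
clock: 25.2
tcp_pos: [527.4, -188.6, 160.5]
orientation: [0.98, 0.197, 0.001, 0.001]
force: [-1.7, -1.7, 9.7]
gripper_width: 22.8
gripper_force: 60.8
```

```bash
python3 shot.py s12 s13
```

```text
s12 25.2 (np.float64(358.25), np.float64(0.19))
s13 25.25 (np.float64(358.25), np.float64(0.17))
```

Call:
play_rows --steps '[[[0,0,0],[0,0,0],0],[[0,0,0],[0,0,0],0.5],[[0,0,0],[0,0,0],1],[[0,0,0],[0,0,0],1],[[0,0,0],[0,0,0],1],[[0,0,-0.3],[0,0,0],1],[[0,0,-0.7],[0,0,0],1],[[0,0,-1],[0,0,0],1],[[0,0,-1],[0,0,0],1],[[0,0,-1],[0,0,0],1]]'

```text
clock: 26.3
tcp_pos: [526.5, -187.8, 258.9]
orientation: [0.98, 0.197, 0.0, 0.0]
force: [-0.5, 0.2, 0.1]
gripper_width: 85.4
gripper_force: 0.0
```

Call:
play_rows --steps '[[[0,0,0],[0,0,0],1],[[0,0,0],[0,0,0],1],[[0,0,0],[0,0,0],1],[[0,0,0],[0,0,0],1],[[0,0,0],[0,0,0],1]]'

```text
clock: 26.8
tcp_pos: [526.3, -187.7, 258.2]
orientation: [0.98, 0.197, -0.0, -0.0]
force: [-0.5, -0.2, 0.2]
gripper_width: 85.2
gripper_force: 0.0
```

```bash
python3 shot.py s14 s15; python3 - <<'E'
from rig import capture,find_in,observe
import cv2
p=capture("side");cv2.imwrite("pics/side2.png",p["image"][:,:,::-1])
for q in("grip","tub","rack","reader"):print(q,[d["bbox"] for d in find_in(q,p)][:1])
print(observe()["gripper_width"],observe()["tcp_pos"],observe()["force"])
E
```

```text
s14 26.8 (np.float64(358.25), np.float64(0.17))
s15 26.85 (np.float64(358.25), np.float64(0.18))
grip []
tub [[284.5, 262.3, 18.7, 43.2]]
rack [[309.1, 380.8, 75.1, 71.7]]
reader [[378.2, 204.6, 37.7, 40.3]]
85.22944201850227 [ 526.36710119 -187.77183521  258.60968679] [ 0.44255569  0.19745671 -0.09031313]
```

View pics/side2.png

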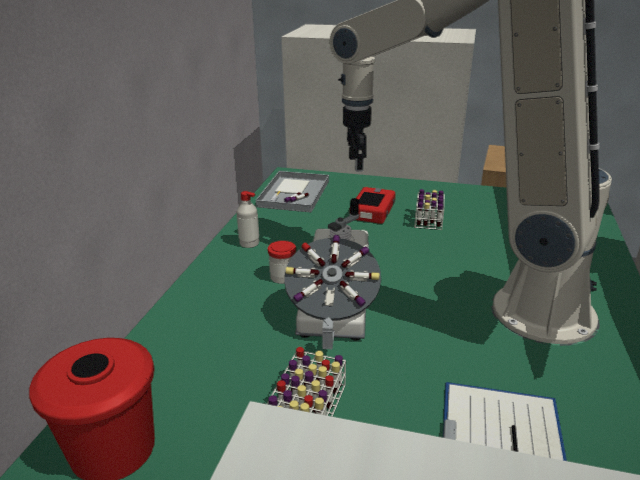

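The picture shows the empty clip at (330, 297) lined up above the pointer at (327, 325). The crank is released, the gripper is clear, and the bystanders are in place.

```bash
python3 -c "
from rig import close_job
print(close_job())"
```

```text
the job is handed in; nothing more can be done
None
```

The job is handed in, with no verdict returned: the disc averaged about 2.7–2.8 rad/s for roughly 9 s, now rests with the empty clip about 2° (3.5 mm) from the pointer, and the crank is released with the rack, reader and tub in place.

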